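# Close the milk steamer's boiler with its click-stop safety cap

## Robot

A 7-joint arm with a two-finger parallel gripper is mounted at the origin on a cart in front of the work surface, level with it; the furniture and walls round the work are solid. World frame = base frame: x ahead of the robot, y to its left, z up, the work surface at z = 0. Lengths are in m, angles in rad, forces in N, time in s.
With the tool pointing down it reaches from about 0.4 to 0.925 m from the base axis. Payload 4.1 kg.
Tool frame: the origin (TCP) lies on the centre line of the jaws, within the pads' length; the fingertips stand 11 mm ahead of it and the grasp point (between the pads) lies 8 mm behind it; z points along the fingers, y is the line along which they close (so a half turn about z gives the same grasp; the last joint's range is limited). The gripper opens to 85 mm and grips with 20 to 120 N. Pads are 22 mm wide; open, the fingers measure 114 mm over their backs; the gripper's body (76 mm by 85 mm) begins 54 mm behind the grasp point. The pads swing forward as they close: fully open they stand 13 mm farther back than shut.
Start: joints at [-1.348, 0.398, 0.045, 1.537, -0.019, 1.207, -0.051], TCP at [0.206, 0.617, 0.242] pointing down, gripper open.
Joint ranges: [-2.82, 2.82], [-0.49, 2.23], [-1.37, 1.46], [0, 2.46], [-1.36, 4.5], [0.23, 2], [-2.94, 2.94]. Speed limits (rad/s): [2.57, 2.57, 3.14, 3.14, 3.14, 3.14, 3.14].

## Interface

Orientations are given as a unit quaternion [w, x, y, z].
In Python, from workcell import telemetry, optics, close_job gives the robot as it stands.
- The arm moves only by the tool arm_command, never from a script. Its argument "series" is a list that holds one entry, the list of rows, each a list of 7 numbers: the turn, a rotation vector about the tool's x, y, z in units of 6 degrees (1.0 is 6 degrees), then the shift along the tool's x, y, z in units of 30 mm (1.0 is 30 mm), then the closure, from -1 (fully open) to 1 (shut). In form: [[[ax, ay, az, dx, dy, dz, grip], ...]]. A call has 1 to 10 rows; each row shifts and turns the commanded pose from where the row before left it, along the tool's axes as they then stand; what a row does not reach is not made up. A row lasts 1/10 s, in which the tool goes at most 50 mm and 8.59 degrees, less where a joint would pass 70% of its speed; a pose out of reach is approached as far as the arm can. A call is refused whole if a number of a shift passes 1 or a number of a turn 1, either way. A call with a gripper value outside its range is refused whole. The fingers move at their own pace and stop on an object; "force" is the grip in N (left out, the last holds). Time passes only in rows, so rows that do not move let the fingers close. It gives the time, the measured TCP pose, the force, the opening and the grip force at its end, in the units of the state.
- telemetry.sense(): the state, without advancing time (a new reading comes with each control period).
- optics.grab_frame(name): name is "scene" or "top" or "wrist"; returns a dict with "pixels" (420x560x3 uint8, blue, green, red), "vfov" (degrees; the focal length in pixels is half the picture's height over the tangent of half this angle, whatever the lens; pixels are square), "cx", "cy" (the principal point, pixels), "position" and "rotation" of the camera in the world; the wrist camera has in their place "tool_from_camera" (4x4, takes a point from camera to tool coordinates, whose origin is the TCP and whose axes are the flange's). Camera axes: x right, y down, z forward; pixel columns grow to the right and rows downward; lengths in m; the calibration is good to about 2 mm. A picture is of the moment at which its call begins: read the wrist's pose just before it. There is no depth.
- close_job(): hands the job in; it is judged then, once.
The state is a dict: "time": time; "joints": joint angles; "joint_vel": joint speeds; "joint_efforts": joint torques, N m; "tool_pos": TCP position; "ee_rot": TCP orientation; "force": force on the tool from outside, world axes, zero at the start; "torque": the same for the moment, N m; "finger_gap": opening from 0.0 (shut) to 1.0 (fully open); "grasp_force": force on a finger pad.
Only numpy, scipy, OpenCV 4.12 (cv2) and the standard library are available. Lean on these libraries where they do the work, as an engineer would, in place of code of your own. Each camera call takes 0.05 s, during which the arm holds its last target. There are 200 camera calls.

## Task

The milk steamer's boiler has been filled. Close it: put its cream-white safety cap on the filler neck with its lugs through the two slots of the brass collar, press it gently down against the seal and turn it clockwise until it comes up tight and its ratchet clicks once, then stop turning and let go, leaving the jam jar, the tea box and the teaspoon alone.

Things in the scene. Friction and masses are not known exactly. Their poses are not given: they have to be found in the camera images.
- cap: the safety cap, loose, standing upright: origin at the centre of its brass plug's underside, z up. Whole cap 62 mm across, 54 mm high, about 0.2 kg. Plug 37 mm in diameter, 15.5 mm long, nose tapered; above it, from 15.5 to 31.5 mm, the round cream-white shell, 62 mm across, that carries the grip bar and drives the plug through a ratchet
- lug (a point): outer end of the cap's +x lug, 25 mm from the axis, 9 mm above the plug's underside (the lug's top). Two brass lugs, along the plug's +x and -x axis, 8 mm wide (tapered to 4 mm at the bottom), 6 mm high. Grip bar parallel to them at the start
- grip (a point): on the cap's axis, 44 mm above the plug's underside, in the grip bar: a black rib with a red line, along the shell's x axis, 51 mm long, 15 mm thick, from 31.5 to 54 mm up. Plug held back, the shell slips clockwise: torque climbs to 0.25-0.45 N m within 0.1 rad, then drops to almost nothing (the click). Clicks come 0.26 rad apart. Before the stop, turning takes under 0.1 N m
- steamer: the milk steamer, fixed: steel boiler 140 mm across on a black base 158 mm across; gauge in front (-x), wand, valve and carrying handle round the other sides, reaching 115 mm from its axis and 110 mm up. Origin on its axis at the worktop. The filler neck on top has its two slots along the steamer's +x and -x axis
- neck (a point): centre of the filler neck's open top, 165 mm above the worktop. Neck 67 mm across; its top is a brass collar, 4 mm thick, bore 40 mm. Inside, a sprung seal starts 8 mm below the top; it pushes up with 3 N at first, 7 N with the plug's underside 13 mm deep, where the lugs' tops clear the collar. At 15.5 mm deep the shell meets the neck's top, hard
- slot (a point): outer end of the +x slot, at the height of the neck's top, 27 mm from the axis; slots 15 mm wide at the bore, 20 mm outside. Pressed 13 to 15.5 mm deep, the lugs run clockwise under the collar (a wall bars the other way) to an unseen end stop 0.4 to 1.25 rad on; it varies. The seal then holds them up against the collar. Turned less deep, the cap clicks without closing
- jam_jar: glass jam jar with a red lid, 65 mm across, 97 mm high, loose; origin at the centre of its underside
- tea_box: dark tea box, 128 x 69 x 79 mm, loose; origin at the centre of its underside
- teaspoon: steel teaspoon, 130 mm long, loose; origin at the centre of its underside

How it is judged:
On the way, in this order (a step that is already met when the one before it is completed fails the run):
1. the cap is seated: its lugs have gone through the slots to below the collar (z of cap in the frame of neck below -0.0115 m and horizontal distance between cap and neck below 0.004 m), for 0.05 s.
2. the cap is turned at least 0.3 rad clockwise with its lugs under the collar, and has not clicked (z of cap in the frame of neck below -0.0115 m and angle between the x axis of cap and the x axis of steamer, either way round above 0.3 rad and angle between the x axis of grip and the x axis of cap, either way round below 0.1 rad), for 0.05 s.
3. the ratchet clicks once (z of cap in the frame of neck below -0.0115 m and angle between the x axis of cap and the x axis of steamer, either way round above 0.3 rad and angle between the x axis of grip and the x axis of cap, either way round above 0.13 rad), for 0.1 s.
At the end, for the whole second after the job is handed in: The cap is upright in the neck (within 3 mm and 0.06 rad), at least 11.5 mm deep, turned over 0.3 rad from the slots, so its lugs are under the collar; its shell has slipped just one click on the plug (0.12 to 0.37 rad); released and at rest (z of cap in the frame of neck below -0.0115 m and horizontal distance between cap and neck below 0.003 m and angle between cap's own z axis and vertical below 0.06 rad and angle between the x axis of cap and the x axis of steamer, either way round above 0.3 rad and angle between the x axis of grip and the x axis of cap, either way round between 0.12 and 0.37 rad and linear speed of cap below 0.01 m/s); the robot touches nothing.
It fails at once if the ratchet is turned on past a second click (angle between the x axis of grip and the x axis of cap, either way round above 0.375 rad).
It fails at once if the cap is forced against the steamer with more than 40 N (contact force between cap and steamer above 40 N).
It fails at once if the jam jar, the tea box or the teaspoon is moved by more than 15 mm (distance of any of jam_jar, tea_box, teaspoon from where it was at the start of the episode above 0.015 m).
It also fails if it takes over 67 s, if anything falls off the work surface, if the arm or the gripper's body presses on something with over 40 N, if the wrist force passes 120 N, or if a joint passes its speed limit or range.

## Working session

There is one attempt and no reset: what is moved stays moved. The work goes in short steps, Python scripts to look and compute and a tool call to move; the robot and the scene stay as the last step left them, time stands still between calls to the robot, and variables do not carry over. Pictures are saved under pics/ and viewed, at most 10 in all, crops included, and the job is handed in when it is done.

Besides the shell and the picture viewer there is one more tool, called after "Emit:" as name(argument=value, ...), one argument or row to a line, values as JSON. arm_command: Moves the arm, as the interface text tells. Its arguments: {"type":"object","properties":{"series":{"type":"array"},"force":{"type":"number"}},"required":["series"]}

```bash
mkdir -p pics; ls; cat > h.py <<'E'
import numpy as np,cv2
from workcell import telemetry,optics,close_job
from scipy.spatial.transform import Rotation as R
def snap(n,f):
    s=telemetry.sense(); d=optics.grab_frame(n); cv2.imwrite('pics/'+f,d['pixels']); d['s']=s
    np.save('pics/'+f[:-4],d,allow_pickle=True); return d
def tool(s): return np.array(s['tool_pos']),R.from_quat(np.roll(s['ee_rot'],-1)).as_matrix()
def cam(d):
    if 'tool_from_camera' in d:
        p,r=tool(d['s']);T=np.array(d['tool_from_camera']);return p+r@T[:3,3],r@T[:3,:3]
    q=np.array(d['rotation']); 
    if q.shape!=(3,3): q=R.from_quat(np.roll(q,-1)).as_matrix()
    return np.array(d['position']),q
def ray(d,u,v):
    f=d['pixels'].shape[0]/2/np.tan(np.radians(d['vfov'])/2)
    c,r=cam(d); return c,r@np.array([(u-d['cx'])/f,(v-d['cy'])/f,1])
def atz(d,u,v,z):
    c,w=ray(d,u,v); return c+w*(z-c[2])/w[2]
def proj(d,P):
    f=d['pixels'].shape[0]/2/np.tan(np.radians(d['vfov'])/2)
    c,r=cam(d); q=r.T@(np.array(P)-c); return q[:2]/q[2]*f+[d['cx'],d['cy']]
def load(f): return np.load('pics/'+f+'.npy',allow_pickle=True).item()
E
python3 - <<'E'
from h import *
print(telemetry.sense())
for n in ['scene','top','wrist']:
    d=snap(n,n+'0.png'); print(n,cam(d),d['vfov'],d['cx'],d['cy'],[k for k in d])
a=[cv2.imread(f'pics/{n}0.png') for n in ['scene','top']]
cv2.imwrite('pics/m.png',cv2.resize(np.vstack(a),(800,1200))[:, :])
E
```

```text
pics
{'time': 0.0, 'joints': array([-1.34801827,  0.39922933,  0.04500711,  1.53789008, -0.0187109 ,
        1.20690467, -0.05070162]), 'joint_vel': array([-2.00022559e-03, -2.70437688e-04, -8.15105083e-04, -2.11429717e-05,
       -3.69044097e-04, -5.12365953e-04, -1.59174213e-03]), 'joint_efforts': array([-1.87391634e-04, -4.75109518e+01,  1.36447672e+00, -2.54229230e+01,
        1.15244559e-02,  9.35548829e-03, -1.54166365e-06]), 'tool_pos': array([0.20532878, 0.61606243, 0.24123429]), 'ee_rot': array([-1.01758871e-04,  1.60131052e-01,  9.87095252e-01, -9.99918665e-04]), 'force': array([ 0.17581833,  0.70028157, -0.67153113]), 'torque': array([ 0.00674537, -0.00767627, -0.01503343]), 'grasp_force': 0.0, 'finger_gap': 0.9957915060962975}
scene (array([-0.21224178, -0.48815523,  0.86999706]), array([[ 0.57751705, -0.50758103,  0.6394025 ],
       [-0.81634718, -0.35218176,  0.45776117],
       [-0.00716499, -0.78633931, -0.61775332]])) 54.68903138155019 284.5423337795221 219.3329400943648 ['pixels', 'vfov', 'cx', 'cy', 'position', 'rotation', 's']
top (array([0.42467197, 0.07618765, 1.17132581]), array([[-0.01945828, -0.98904198,  0.14634665],
       [-0.99969475,  0.01701761, -0.01791094],
       [ 0.0152242 , -0.14665049, -0.98907121]])) 50.39088953478652 277.1565243298398 215.6284441245106 ['pixels', 'vfov', 'cx', 'cy', 'position', 'rotation', 's']
wrist (array([0.13594731, 0.6393597 , 0.37313707]), array([[ 0.31501999,  0.91091683,  0.26644501],
       [ 0.94908342, -0.30183257, -0.09020952],
       [-0.00175158,  0.28129634, -0.95961935]])) 63.28060003668204 279.15096487559526 207.43650444029504 ['pixels', 'vfov', 'cx', 'cy', 'tool_from_camera', 's']
```

View pics/top0.png

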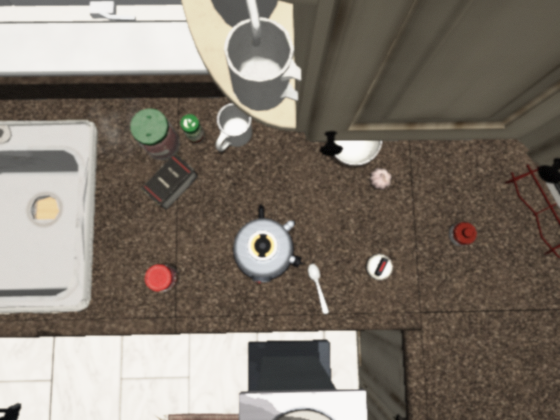

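View pics/scene0.png

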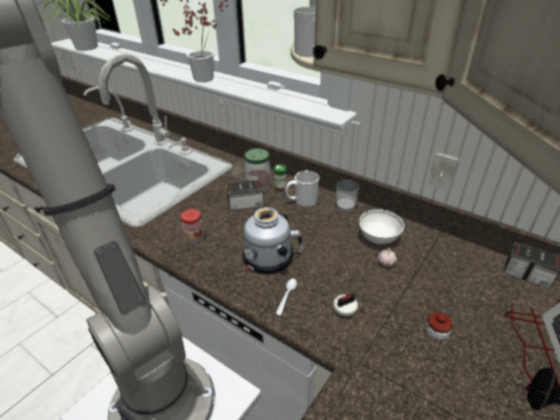

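The top view shows the cap at (380,267) with its grip bar tilted, the neck at about (263,245), the spoon at (318,290), the jar at (159,278) and the tea box at (170,180). Next is an enlarged crop of the cap and steamer.

```bash
python3 - <<'E'
from h import *
d=load('top0')
print(atz(d,380,267,.04),atz(d,263,245,.165),atz(d,318,290,0))
im=d['pixels']
a=cv2.resize(im[205:285,225:305],(400,400),interpolation=cv2.INTER_CUBIC)
b=cv2.resize(im[247:287,360:400],(400,400),interpolation=cv2.INTER_CUBIC)
cv2.imwrite('pics/c1.png',np.hstack([a,b]))
E
```

```text
[ 0.45631239 -0.20176164  0.04      ] [0.50713874 0.09120826 0.165     ] [ 0.40126642 -0.04712357  0.        ]
```

View pics/c1.png

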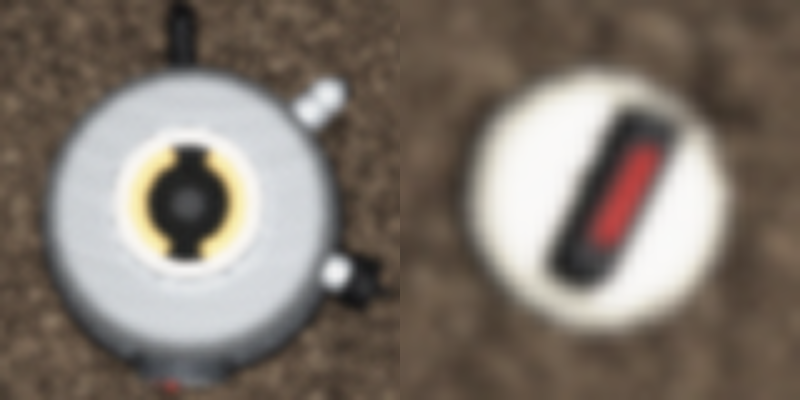

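Emit:
arm_command(
  series=[
    [[0,0,0,-1,-0.9,0,-1],[0,0,0,-1,-0.9,0,-1],[0,0,0,-1,-0.9,0,-1],[0,0,0,-1,-0.9,0,-1],[0,0,0,-1,-0.9,0,-1],[0,0,0,-1,-0.9,0,-1],[0,0,0,-1,-0.9,0,-1],[0,0,0,-1,-0.9,0,-1]],
  ],
)

```text
time: 0.95
tool_pos: [0.3654, 0.3342, 0.2422]
ee_rot: [-0.0, 0.16, 0.987, 0.0]
force: [-0.6, 0.8, 0.4]
finger_gap: 1.0
grasp_force: 0.0
```

Emit:
arm_command(
  series=[
    [[0,0,0,-1,-0.9,0,-1],[0,0,0,-1,-0.9,0,-1],[0,0,0,-1,-0.9,0,-1],[0,0,0,-1,-0.9,0,-1],[0,0,0,-1,-0.9,0,-1],[0,0,0,-1,-0.9,0,-1],[0,0,0,-1,-0.9,0,-1],[0,0,0,0,0,0,-1],[0,0,0,0,0,0,-1],[0,0,0,0,0,0,-1]],
  ],
)

```text
time: 1.95
tool_pos: [0.5038, 0.0914, 0.242]
ee_rot: [-0.0, 0.159, 0.987, 0.0]
force: [-0.1, 0.3, 0.3]
finger_gap: 0.995
grasp_force: 0.0
```

```bash
python3 - <<'E'
from h import *
d=snap('wrist','w1.png'); s=d['s']; print(s['time'],tool(s),s['joints'],s['force'],proj(d,[.507,.091,.165]))
E
```

```text
1.95 (array([0.50379435, 0.09143059, 0.2420204 ]), array([[-9.49255700e-01,  3.14504242e-01, -8.35256070e-04],
       [ 3.14503769e-01,  9.49256001e-01,  6.51152226e-04],
       [ 9.97661974e-04,  3.55418780e-04, -9.99999439e-01]])) [-0.64972377  0.16218882  0.43595386  1.87047601 -0.0765275   1.12568412
  1.06510542] [-0.06753954  0.29617042  0.33679476] [280.08760391 229.92958861]
```

View pics/w1.png

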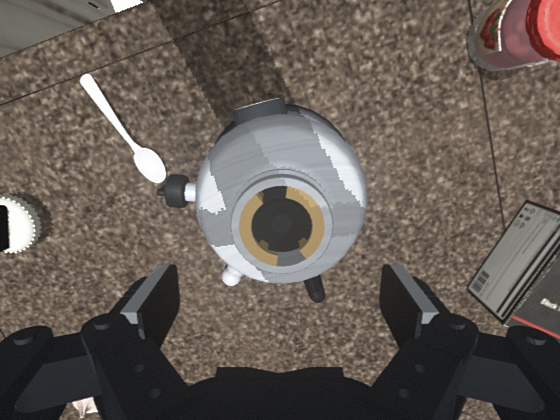

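```bash
cat > ring.py <<'E'
from h import *
import sys
d=load(sys.argv[1]); z=float(sys.argv[2]); c0=np.array([float(sys.argv[3]),float(sys.argv[4])])
# rectify a metric patch at height z, 0.25 mm/px, up=+x, left=+y
N=400; s=.00025
ii,jj=np.mgrid[0:N,0:N]
X=c0[0]+(N/2-ii)*s; Y=c0[1]+(N/2-jj)*s
f=d['pixels'].shape[0]/2/np.tan(np.radians(d['vfov'])/2); c,r=cam(d)
q=(np.stack([X,Y,np.full_like(X,z)],-1)-c)@r
mx=(q[...,0]/q[...,2]*f+d['cx']).astype('f4'); my=(q[...,1]/q[...,2]*f+d['cy']).astype('f4')
im=cv2.remap(d['pixels'],mx,my,cv2.INTER_CUBIC)
im=cv2.resize(im,(600,600),interpolation=cv2.INTER_CUBIC)
for k in range(0,600,60): cv2.putText(im,str(k),(k,10),0,.35,(0,255,0)); cv2.putText(im,str(k),(0,k+5),0,.35,(0,255,0))
cv2.imwrite('pics/'+sys.argv[5],im)
E
python3 ring.py w1 .165 .507 .091 r1.png
```

```text
(no output)
```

View pics/r1.png

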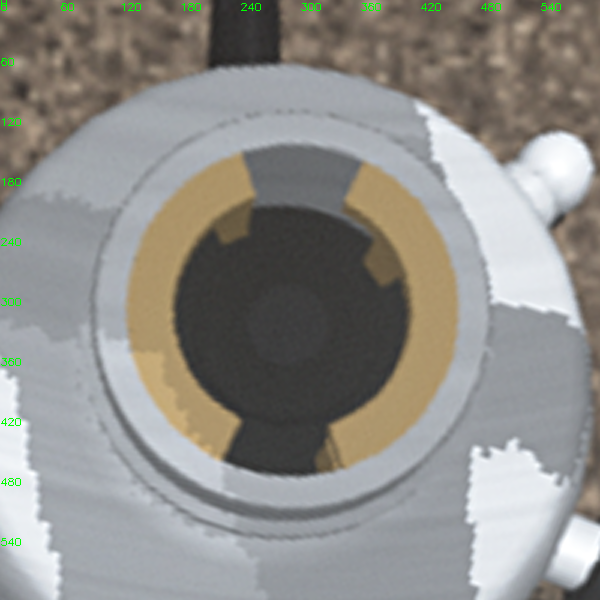

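Emit:
arm_command(
  series=[
    [[0,0,0,-0.2,-0.95,0,-1],[0,0,0,-0.2,-0.95,0,-1],[0,0,0,-0.2,-0.95,0,-1],[0,0,0,-0.2,-0.95,0,-1],[0,0,0,-0.2,-0.95,0,-1],[0,0,0,-0.2,-0.95,0,-1],[0,0,0,-0.2,-0.95,0,-1],[0,0,0,-0.2,-0.95,0,-1],[0,0,0,-0.2,-0.95,0,-1],[0,0,0,0,-0.95,0,-1]],
  ],
)

```text
time: 3.0
tool_pos: [0.4661, -0.1968, 0.2423]
ee_rot: [0.0, 0.159, 0.987, 0.0]
force: [-0.9, -0.7, 0.2]
finger_gap: 1.0
grasp_force: 0.0
```

Emit:
arm_command(
  series=[
    [[0,0,0,0,0,0,-1],[0,0,0,0,0,0,-1],[0,0,0,0,0,0,-1]],
  ],
)

```text
time: 3.3
tool_pos: [0.4662, -0.1952, 0.2421]
ee_rot: [-0.0, 0.159, 0.987, 0.001]
force: [0.5, -0.2, -0.5]
finger_gap: 0.999
grasp_force: 0.0
```

```bash
python3 - <<'E'
from h import *
d=snap('wrist','w2.png'); s=d['s']; print(s['time'],tool(s),s['joints'],s['force'],proj(d,[.456,-.2017,.04]))
E
python3 ring.py w2 .054 .456 -.202 r2.png
```

```text
3.3 (array([ 0.46619076, -0.19518905,  0.24213656]), array([[-9.49731571e-01,  3.13065388e-01,  7.63572070e-05],
       [ 3.13065268e-01,  9.49730928e-01,  1.14127932e-03],
       [ 2.84776254e-04,  1.10781379e-03, -9.99999346e-01]])) [-0.26766208  0.16528636  0.65357392  1.88872998 -0.11236715  1.12402066
  1.68042874] [ 0.53343445 -0.17680635 -0.47532503] [269.54509168 176.30998135]
```

View pics/r2.png

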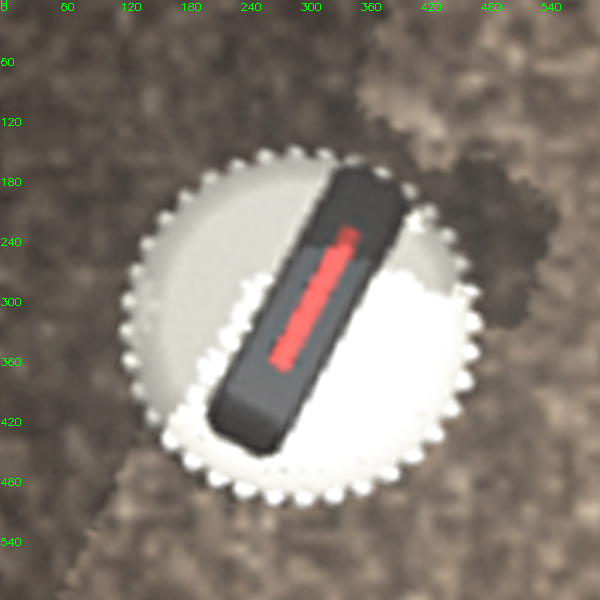

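The rectified neck view puts the neck at about (.5055,.0925) and the slots at -3.9°. The cap view puts the cap at (.4558,-.2043) with its bar at about -27°. Both sizes match the specs. I'll check where the open tips are while moving over the cap.

```bash
python3 - <<'E'
from h import *
d=load('w1');p,r=tool(d['s'])
for z in (.024,.011,-.002,-.015):
  print(z,[proj(d,p+r@np.array([x,y,z])).round() for y in(-.0425,.0425) for x in (.011,-.011)])
E
```

```text
0.024 [array([193., 240.]), array([196., 280.]), array([366., 240.]), array([363., 280.])]
0.011 [array([186., 250.]), array([189., 294.]), array([373., 251.]), array([369., 294.])]
-0.002 [array([177., 263.]), array([181., 309.]), array([381., 263.]), array([377., 309.])]
-0.015 [array([167., 278.]), array([173., 328.]), array([391., 278.]), array([386., 328.])]
```

Emit:
arm_command(
  series=[
    [[0,0,0,0.23,-0.4,0,-1],[0,0,0.71,0,0,1,-1],[0,0,0.71,0,0,1,-1],[0,0,0,0,0,1,-1],[0,0,0,0,0,1,-1],[0,0,0,0,0,1,-1],[0,0,0,0,0,0.7,-1],[0,0,0,0,0,0,-1],[0,0,0,0,0,0,-1]],
  ],
)

```text
time: 4.25
tool_pos: [0.455, -0.2067, 0.0717]
ee_rot: [-0.0, 0.233, 0.972, -0.0]
force: [-0.3, 0.2, -0.0]
finger_gap: 0.997
grasp_force: 0.0
```

Emit:
arm_command(
  series=[
    [[0,0,0,0.02,0.08,0.5,-1],[0,0,0,0,0,0.37,-1],[0,0,0,0,0,0,-1],[0,0,0,0,0,0,-1],[0,0,0,0,0,0,0.3],[0,0,0,0,0,0,0.6],[0,0,0,0,0,0,1],[0,0,0,0,0,0,1],[0,0,0,0,0,0,1],[0,0,0,0,0,0,1]],
  ],
  force=50,
)

```text
time: 5.25
tool_pos: [0.4557, -0.204, 0.0454]
ee_rot: [-0.0, 0.233, 0.972, 0.0]
force: [0.7, 1.9, 3.9]
finger_gap: 0.161
grasp_force: 51.0
```

Emit:
arm_command(
  series=[
    [[0,0,0,0,0,0,1],[0,0,0,0,0,0,1],[0,0,0,0,0,0,1]],
  ],
  force=50,
)

```text
time: 5.55
tool_pos: [0.4557, -0.204, 0.0454]
ee_rot: [-0.0, 0.233, 0.972, 0.0]
force: [-1.4, 1.7, 5.3]
finger_gap: 0.164
grasp_force: 51.2
```

```bash
python3 - <<'E'
from h import *
d=snap('wrist','w3.png'); s=d['s']; print(s['time'],tool(s),s['joints'],s['force'],s['torque'],s['finger_gap'],s['grasp_force'])
E
```

```text
5.55 (array([ 0.45569049, -0.20401074,  0.04536205]), array([[-8.91377504e-01,  4.53261666e-01, -8.92160655e-05],
       [ 4.53261588e-01,  8.91377438e-01,  4.42731952e-04],
       [ 2.80198610e-04,  3.54203087e-04, -9.99999898e-01]])) [-0.12669535  0.44629446  0.56425392  2.08441732 -0.36412905  0.70649148
  1.77465341] [-1.36958261  1.71575485  5.30647754] [0.21329792 0.28767052 0.00145664] 0.1642789227134647 51.19899971410632
```

View pics/w3.png

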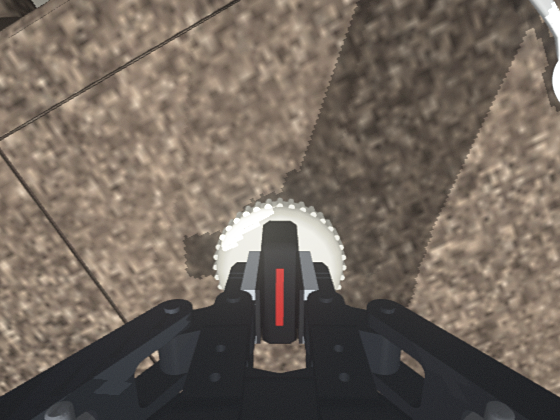

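```bash
python3 - <<'E'
from h import *
d=load('w3');p,r=tool(d['s'])
for u,v,z in [(280,268.5,.054),(279.5,325.5,.054),(281,203,.0315),(281,203,.026)]:
  print(r.T@(atz(d,u,v,z)-p))
d=load('w2')
print([atz(d,*proj(d,[.456+(300-b)/6000,-.202+(300-a)/6000,.054]),.054) for a,b in[(348,228),(279,371)]])
E
```

```text
[ 1.17758528e-02  3.94590880e-05 -8.63463338e-03]
[-0.01448904 -0.00012051 -0.00864205]
[0.03251857 0.0004958  0.01387134]
[0.03098453 0.00052812 0.01937092]
[array([ 0.468, -0.21 ,  0.054]), array([ 0.44416667, -0.1985    ,  0.054     ])]
```

Emit:
arm_command(
  series=[
    [[0,0,0,0,0,-0.5,1],[0,0,0,0,0,-1,1],[0,0,0,0,0,-1,1],[0,0,0,0,0,-1,1],[0,0,0,0,0,-1,1],[0,0,0,0,0,-1,1],[0,0,0,0,0,0,1],[0,0,0,0,0,0,1]],
  ],
)

```text
time: 6.4
tool_pos: [0.4555, -0.2037, 0.2097]
ee_rot: [0.0, 0.233, 0.972, 0.0]
force: [0.0, 1.8, -2.9]
finger_gap: 0.162
grasp_force: 50.4
```

Emit:
arm_command(
  series=[
    [[0,0,0,0,0,-0.68,1],[0,0,0,0.3,0.95,-0.68,1],[0,0,0,0.3,0.95,0,1],[0,0,0,0.3,0.95,0,1],[0,0,0,0.3,0.95,0,1],[0,0,0,0.3,0.95,0,1],[0,0,0,0.3,0.95,0,1],[0,0,0,0.3,0.95,0,1],[0,0,0,0.3,0.95,0,1],[0,0,0,0.3,0.95,0,1]],
  ],
)

```text
time: 7.4
tool_pos: [0.4985, 0.0624, 0.2485]
ee_rot: [-0.002, 0.233, 0.972, -0.001]
force: [-0.9, 0.1, -2.1]
finger_gap: 0.164
grasp_force: 50.4
```

Emit:
arm_command(
  series=[
    [[0,0,-0.77,0.3,0.95,0,1],[0,0,-0.77,0,0,0,1],[0,0,-0.77,0,0,0,1],[0,0,-0.77,0,0,0,1],[0,0,-0.77,0,0,0,1],[0,0,0,0,0,0,1],[0,0,0,0,0,0,1]],
  ],
)

```text
time: 8.1
tool_pos: [0.5042, 0.0909, 0.25]
ee_rot: [-0.001, 0.034, 0.999, -0.0]
force: [0.6, -0.2, -2.2]
finger_gap: 0.161
grasp_force: 50.3
```

```bash
cat > st.py <<'E'
from h import *
d=snap('wrist','w4.png'); s=d['s'];p,r=tool(s); print(s['time'],p.round(5),np.degrees(np.arctan2(r[1,1],r[0,1])),r[:,2].round(4),s['joints'].round(3),s['force'].round(2),s['torque'].round(3),s['finger_gap'])
E
python3 st.py
```

```text
8.1 [0.50424 0.09088 0.24996] 86.13748312314426 [-1.7e-03 -6.0e-04 -1.0e+00] [-0.646  0.156  0.431  1.858 -0.071  1.144  1.314] [ 0.61 -0.19 -2.2 ] [-0.043 -0.014  0.02 ] 0.1610504874360982
```

View pics/w4.png

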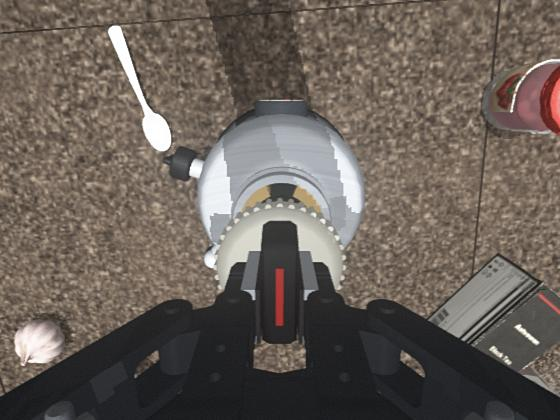

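Emit:
arm_command(
  series=[
    [[0,0,0,-0.01,0.05,0,1],[0,0,0,0,0,0.6,1],[0,0,0,0,0,0.6,1],[0,0,0,0,0,0,1],[0,0,0,0,0,0,1]],
  ],
)

```text
time: 8.65
tool_pos: [0.5051, 0.0923, 0.2151]
ee_rot: [-0.0, 0.034, 0.999, -0.0]
force: [-0.9, -0.7, -1.3]
finger_gap: 0.164
grasp_force: 50.2
```

Emit:
arm_command(
  series=[
    [[0,0,0,0,0,0.1,1],[0,0,0,0,0,0.1,1],[0,0,0,0,0,0.1,1],[0,0,0,0,0,0,1],[0,0,0,0,0,0,1]],
  ],
)

```text
time: 9.15
tool_pos: [0.5051, 0.0922, 0.206]
ee_rot: [0.0, 0.034, 0.999, 0.0]
force: [0.5, -0.0, -1.4]
finger_gap: 0.161
grasp_force: 50.2
```

Emit:
arm_command(
  series=[
    [[0,0,0,0,0,0.1,1],[0,0,0,0,0,0.1,1],[0,0,0,0,0,0,1],[0,0,0,0,0,0,1]],
  ],
)

```text
time: 9.55
tool_pos: [0.5055, 0.0923, 0.2005]
ee_rot: [0.0, 0.034, 0.999, 0.0]
force: [-0.6, -0.2, 1.4]
finger_gap: 0.165
grasp_force: 50.9
```

Emit:
arm_command(
  series=[
    [[0,0,0,0,0,0.07,1],[0,0,0,0,0,0,1],[0,0,0,0,0,0,1]],
  ],
)

```text
time: 9.85
tool_pos: [0.5055, 0.0923, 0.1983]
ee_rot: [0.0, 0.034, 0.999, 0.0]
force: [-0.6, -0.3, 3.8]
finger_gap: 0.163
grasp_force: 51.0
```

Emit:
arm_command(
  series=[
    [[0,0,0,0,0,0.075,1],[0,0,0,0,0,0,1],[0,0,0,0,0,0,1],[0,0,0,0,0,0,1]],
  ],
)

```text
time: 10.25
tool_pos: [0.5055, 0.0923, 0.1961]
ee_rot: [0.0, 0.034, 0.999, 0.0]
force: [-0.4, 0.5, 4.8]
finger_gap: 0.163
grasp_force: 51.3
```

```bash
python3 st.py
```

```text
10.25 [0.5055  0.0923  0.19608] 86.14318561463482 [ 1.e-03  4.e-04 -1.e+00] [-0.633  0.213  0.425  1.924 -0.102  1.025  1.34 ] [-0.43  0.51  4.8 ] [-0.06   0.14   0.036] 0.16253755273847287
```

Emit:
arm_command(
  series=[
    [[0,0,0,0,0,0.025,1],[0,0,0,0,0,0,1],[0,0,0,0,0,0,1],[0,0,0,0,0,0,1]],
  ],
)

```text
time: 10.7
tool_pos: [0.5055, 0.0923, 0.1954]
ee_rot: [0.0, 0.034, 0.999, 0.0]
force: [-1.1, 0.0, 6.2]
finger_gap: 0.16
grasp_force: 51.3
```

```bash
python3 st.py
```

```text
10.7 [0.50549 0.09234 0.19543] 86.1452762784034 [ 1.e-03  5.e-04 -1.e+00] [-0.633  0.214  0.425  1.924 -0.103  1.023  1.341] [-1.08  0.04  6.16] [-0.015  0.258 -0.033] 0.1604195460511487
```

Emit:
arm_command(
  series=[
    [[0,0,0.35,0,0,0,1],[0,0,0.35,0,0,0,1],[0,0,0.35,0,0,0,1],[0,0,0.35,0,0,0,1],[0,0,0.35,0,0,0,1],[0,0,0.35,0,0,0,1],[0,0,0.35,0,0,0,1],[0,0,0.35,0,0,0,1],[0,0,0.35,0,0,0,1],[0,0,0,0,0,0,1]],
  ],
)

```text
time: 11.75
tool_pos: [0.506, 0.0925, 0.1956]
ee_rot: [0.001, 0.198, 0.98, 0.001]
force: [0.2, 0.1, 7.3]
finger_gap: 0.164
grasp_force: 51.4
```

```bash
python3 st.py
```

```text
11.75 [0.50597 0.09254 0.19559] 67.21697281383511 [ 2.1e-03  8.0e-04 -1.0e+00] [-0.673  0.218  0.473  1.925 -0.116  1.023  1.023] [0.22 0.07 7.29] [-0.013  0.033 -0.042] 0.16423224885652984
```

```bash
cat > q.py <<'E'
from h import *
s=telemetry.sense();p,r=tool(s); print(s['time'],p.round(4),'turned',round(1.5032-np.arctan2(r[1,1],r[0,1]),4),'F',s['force'].round(1),'T',s['torque'].round(3),'j7eff',s['joint_efforts'][6].round(3))
E
python3 q.py
```

```text
11.8 [0.506  0.0925 0.1956] turned 0.3296 F [-0.1  0.4  5.3] T [ 0.068  0.034 -0.032] j7eff 0.011
```

Emit:
arm_command(
  series=[
    [[0,0,0.25,0,0,0,1],[0,0,0.25,0,0,0,1],[0,0,0,0,0,0,1]],
  ],
)

```text
time: 12.1
tool_pos: [0.506, 0.0925, 0.1956]
ee_rot: [0.001, 0.223, 0.975, 0.001]
force: [-0.1, 0.9, 5.9]
finger_gap: 0.161
grasp_force: 51.4
```

```bash
python3 q.py
```

```text
12.1 [0.506  0.0925 0.1956] turned 0.3822 F [-0.1  0.9  5.9] T [-0.039  0.054 -0.04 ] j7eff -0.078
```

Emit:
arm_command(
  series=[
    [[0,0,0.25,0,0,0,1],[0,0,0.25,0,0,0,1],[0,0,0,0,0,0,1]],
  ],
)

```text
time: 12.4
tool_pos: [0.506, 0.0926, 0.1956]
ee_rot: [0.001, 0.248, 0.969, 0.001]
force: [-0.5, 0.9, 5.8]
finger_gap: 0.162
grasp_force: 51.4
```

```bash
python3 q.py
```

```text
12.4 [0.506  0.0926 0.1956] turned 0.4345 F [-0.5  0.9  5.8] T [ 0.081 -0.016 -0.014] j7eff -0.085
```

Emit:
arm_command(
  series=[
    [[0,0,0.25,0,0,0,1],[0,0,0.25,0,0,0,1],[0,0,0,0,0,0,1]],
  ],
)

```text
time: 12.7
tool_pos: [0.506, 0.0926, 0.1956]
ee_rot: [0.001, 0.274, 0.962, 0.001]
force: [0.3, 0.2, 6.5]
finger_gap: 0.161
grasp_force: 51.4
```

```bash
python3 q.py
```

```text
12.7 [0.506  0.0926 0.1956] turned 0.4868 F [0.3 0.2 6.5] T [ 0.06   0.048 -0.028] j7eff -0.084
```

Emit:
arm_command(
  series=[
    [[0,0,0.25,0,0,0,1],[0,0,0.25,0,0,0,1],[0,0,0,0,0,0,1]],
  ],
)

```text
time: 13.0
tool_pos: [0.506, 0.0927, 0.1956]
ee_rot: [0.001, 0.299, 0.954, 0.001]
force: [-0.1, -0.1, 6.2]
finger_gap: 0.165
grasp_force: 51.4
```

```bash
python3 q.py
```

```text
13.0 [0.506  0.0927 0.1956] turned 0.5389 F [-0.1 -0.1  6.2] T [0.064 0.103 0.038] j7eff -0.129
```

Emit:
arm_command(
  series=[
    [[0,0,0.25,0,0,0,1],[0,0,0.25,0,0,0,1],[0,0,0,0,0,0,1]],
  ],
)

```text
time: 13.3
tool_pos: [0.506, 0.0927, 0.1956]
ee_rot: [0.001, 0.323, 0.946, 0.001]
force: [0.5, 0.5, 7.0]
finger_gap: 0.16
grasp_force: 51.4
```

```bash
python3 q.py
```

```text
13.3 [0.506  0.0927 0.1956] turned 0.5908 F [0.5 0.5 7. ] T [ 0.084 -0.012  0.129] j7eff -0.245
```

Emit:
arm_command(
  series=[
    [[0,0,0.25,0,0,0,1],[0,0,0.25,0,0,0,1],[0,0,0,0,0,0,1]],
  ],
)

```text
time: 13.6
tool_pos: [0.5061, 0.0928, 0.1956]
ee_rot: [0.001, 0.348, 0.937, 0.001]
force: [0.1, 0.9, 5.6]
finger_gap: 0.164
grasp_force: 51.4
```

```bash
python3 q.py
```

```text
13.6 [0.5061 0.0928 0.1956] turned 0.6435 F [0.1 0.9 5.6] T [ 0.074  0.015 -0.006] j7eff -0.028
```

The torque rose from about 0.53 rad and had dropped by 0.64 rad, so the ratchet has clicked. I'll move a little further to the middle of the allowed slip.

Emit:
arm_command(
  series=[
    [[0,0,0.25,0,0,0,1],[0,0,0.25,0,0,0,1],[0,0,0.25,0,0,0,1],[0,0,0,0,0,0,1],[0,0,0,0,0,0,1]],
  ],
)

```text
time: 14.1
tool_pos: [0.5061, 0.0929, 0.1956]
ee_rot: [0.001, 0.385, 0.923, 0.001]
force: [0.1, 0.8, 6.1]
finger_gap: 0.163
grasp_force: 51.4
```

```bash
python3 q.py
```

```text
14.1 [0.5061 0.0929 0.1956] turned 0.7221 F [0.1 0.8 6.1] T [ 0.199 -0.058 -0.096] j7eff 0.031
```

Emit:
arm_command(
  series=[
    [[0,0,0,0,0,-0.04,1],[0,0,0,0,0,0,1],[0,0,0,0,0,0,0.5],[0,0,0,0,0,0,0],[0,0,0,0,0,0,-1],[0,0,0,0,0,0,-1],[0,0,0,0,0,0,-1],[0,0,0,0,0,0,-1],[0,0,0,0,0,0,-1]],
  ],
)

```text
time: 15.0
tool_pos: [0.505, 0.0922, 0.1961]
ee_rot: [-0.0, 0.385, 0.923, 0.0]
force: [-0.5, -0.0, 0.2]
finger_gap: 1.0
grasp_force: 0.0
```

Emit:
arm_command(
  series=[
    [[0,0,0,0,0,-0.5,-1],[0,0,0,0,0,-1,-1],[0,0,0,0,0,-1,-1],[0,0,0,0,0,0,-1],[0,0,0,0,0,0,-1],[0,0,0,0,0,0,-1]],
  ],
)

```text
time: 15.6
tool_pos: [0.5043, 0.0921, 0.27]
ee_rot: [-0.001, 0.385, 0.923, -0.001]
force: [0.4, -0.2, 0.1]
finger_gap: 1.001
grasp_force: 0.0
```

```bash
python3 q.py; python3 st.py; python3 ring.py w4 .206 .506 .093 r5.png
```

```text
15.6 [0.5043 0.0921 0.27  ] turned 0.7221 F [ 0.4 -0.2  0.1] T [-0.025 -0.02  -0.011] j7eff 0.0
15.6 [0.50431 0.09214 0.27002] 44.75148408819214 [-1.9e-03 -5.0e-04 -1.0e+00] [-0.749  0.145  0.542  1.832 -0.081  1.188  0.6  ] [ 0.36 -0.21  0.12] [-0.025 -0.02  -0.011] 1.0011995055256335
```

View pics/r5.png

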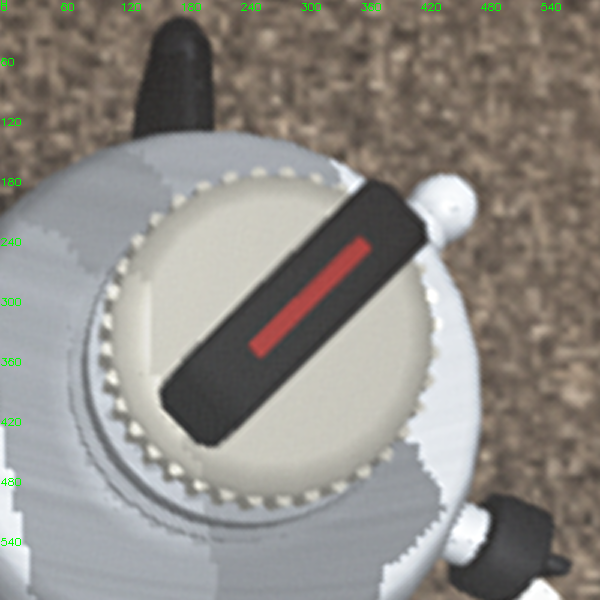

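The rectified view shows the cap sitting in the neck with its rim concentric. The red line runs from (365,243) to (258,352), about 45° clockwise, the same angle as when I let go. The gripper is clear.

```bash
python3 -c "
from h import *
print(close_job())"
```

```text
the job is handed in; nothing more can be done
None
```

The cap is on the neck and was pressed down, turned clockwise to its end stop and through one ratchet click (torque rose, then dropped), then released. I handed the job in at about 16 s; no verdict came back.

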